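# Present an offset lever over the vacuum nest

### The arm

A 6-joint arm with a two-finger parallel gripper is mounted at the origin on the work surface. World frame = base frame: x ahead of the robot, y to its left, z up, the work surface at z = 0. Lengths are in m, angles in degrees, forces in N, time in s.
With the tool pointing down it reaches from about 0.275 to 0.85 m from the base axis. Payload 19 kg.
Tool frame: the origin (TCP) lies on the centre line of the jaws, within the pads' length; the fingertips stand 22 mm ahead of it and the grasp point (between the pads) lies 3 mm ahead of it; z points along the fingers, y is the line along which they close (so a half turn about z gives the same grasp; the last joint's range is limited). The gripper opens to 85 mm and grips with 20 to 120 N. Pads are 22 mm wide; open, the fingers measure 114 mm over their backs; the gripper's body (76 mm by 85 mm) begins 54 mm behind the grasp point. The pads swing forward as they close: fully open they stand 13 mm farther back than shut.
Start: joints at [-80.501, 8.623, 82.357, -0, 89.026, -7.678], TCP at [0.17, -0.549, 0.253] pointing down, gripper open.
Joint ranges: [-160.23, 160.23], [-39.13, 120.54], [6.94, 153.29], [-79.49, 259.48], [9.18, 160.14], [-161.06, 161.06]. Speed limits (degrees/s): [108.29, 108.29, 127.2, 172.46, 172.46, 172.46].

### API

Orientations are given as a 3x3 rotation matrix whose columns are the frame's x, y, z axes.
In Python, from workcell import env gives the robot as it stands.
- The arm moves only by the tool carry_out, never from a script. Its argument "commands" is a list that holds one entry, the list of rows, each a list of 7 numbers: the turn, a rotation vector about the tool's x, y, z in degrees, then the shift along the tool's x, y, z in m, then the opening, from 0 (shut) to 1 (fully open). In form: [[[rx, ry, rz, x, y, z, hand], ...]]. A call has 1 to 12 rows; each row shifts and turns the commanded pose from where the row before left it, along the tool's axes as they then stand; what a row does not reach is not made up. A row lasts 1/12 s, in which the tool goes at most 41.7 mm and 7.16 degrees, less where a joint would pass 70% of its speed; a pose out of reach is approached as far as the arm can. A call with a gripper value outside its range is refused whole. The fingers move at their own pace and stop on an object; "squeeze" is the grip in N (left out, the last holds). Time passes only in rows, so rows that do not move let the fingers close. It gives the time, the measured TCP pose, the force, the opening and the grip force at its end, in the units of the state.
- env.get_obs(): the state, without advancing time (a new reading comes with each control period).
- env.capture(name): name is "side" or "top"; returns the picture (480x640x3 uint8, red, green, blue); there is no depth.
- env.camera_model(name): a dict with "K" (3x3 intrinsics, pixels), "k1" (the pictures are not rectified: a ray, as slopes to the right and down, at radius r is drawn at 1 + k1 r^2 times it, then the intrinsics apply), "R" (3x3) and "t" (3): a world point X has camera coordinates R X + t. Camera axes: x right, y down, z forward; pixel columns grow to the right and rows downward; lengths in m; the calibration is good to about 2 mm. A picture is of the moment at which its call begins. camera_model takes no time and is no camera call.
- env.sign_off(): hands the job in; it is judged then, once.
The state is a dict: "clock": time; "qpos": joint angles; "qvel": joint speeds; "joint_efforts": joint torques, N m; "eef_pos": TCP position; "tcp_rot": TCP orientation; "ft_force": force on the tool from outside, world axes, zero at the start; "torque": the same for the moment, N m; "grip_width": finger opening in m; "finger_force": force on a finger pad.
Only numpy, scipy, OpenCV 4.12 (cv2) and the standard library are available. Lean on these libraries where they do the work, as an engineer would, in place of code of your own. Each camera call takes 0.05 s, during which the arm holds its last target. There are 200 camera calls.

### The job

First swing the handle of the fixture's ball valve to half open, 45 degrees from shut, so that the nest will draw gently. Then lift the cast offset lever (the one with a large boss at one end and a small boss at the other) by its balance point and hold it level and lined up over the nest, its large boss above the large pocket and its small boss above the small pocket, with its underside about 40 mm above the top of the nest. Finish while still holding it there in mid-air for the inspector, without setting it down, and leave the other parts and tools on the bench where they are.

Things in the scene. Friction and masses are not known exactly. Their poses are not given: they have to be found in the camera images.
- fixture: Vacuum fixture, fixed: aluminium plate 190 (x) by 300 (y) by 12 mm. At local x = -50 mm a nest block 64 mm wide, 216 mm long (along y), top 42 mm above the bench; behind it, at x = +45 mm, a row along y: pump (up to 87 mm high), face-up gauge (68 mm) and brass ball valve. Origin: centre of the plate's underside; x away from the robot at yaw 0, y along the nest, z up.
- nest_large (a point): Centre of the nest's large round pocket (51 mm across, 8 mm deep, black rubber suction ring in it), at the level of the nest's top face, 42 mm above the bench, at the fixture's -y end.
- nest_small (a point): Centre of the nest's small round pocket (31 mm across, 8 mm deep), at the level of the nest's top face, at the fixture's +y end, 160 mm from the large one.
- valve_handle (a joint): Ball valve opening in rad: 0 = shut (handle square to the pipe, pointing to the fixture's +x), 0.785 = half open, 1.571 = fully open (handle along the pipe, to the fixture's -y). It grows as the handle turns clockwise seen from above. Stiff (about 0.22 N m), stays where it is left; starts shut or up to 23 degrees open.
- valve_axis (a point): On the upright turning axis of the valve's stem, at the height of the handle's sleeve centre, 72 mm above the bench. The pipe runs below it along the fixture's y.
- handle_grip (a point): Centre of the straight black sleeve on the valve handle, 62 mm from the stem's axis, 72 mm above the bench. The sleeve is 58 mm long, 16 mm wide and 12 mm high. This frame turns with the handle: x points along the handle away from the stem, z up.
- lever: Cast-iron offset lever lying flat, 198 mm long, 0.5 to 0.8 kg: large boss (48 mm across, 34 high, 26 bore) at local x = -80 mm, small boss (28 mm across, 30 high, 14 bore) at x = +80 mm, joined by a straight arm 16 mm wide (y), 10 to 26 mm above the underside. Origin midway between the bosses, on the underside; x from large to small boss, z up. Lies beside a link, in either of two places.
- lever_large (a point): Centre of the large boss, on the underside of the lever.
- lever_small (a point): Centre of the small boss, on the underside of the lever.
- lever_balance (a point): Balance point of the lever: on the arm's middle line, 54 mm from the large boss's centre towards the small one (local x = -26 mm), 18 mm above the underside.
- link: Bystander: even-ended cast link, two equal bosses 34 mm across and 28 mm high, 132 mm apart, arm 16 mm wide. Origin midway, on the underside.
- bushing: Bystander: upright brass bushing, 34 mm across, 26 mm high. Origin at the centre of its underside.
- caliper: Bystander: caliper lying flat, 230 mm long, up to 16 mm high. Origin under the middle of its beam, x along the beam.
- screwdriver: Bystander: screwdriver lying flat, 200 mm long, up to 26 mm high. Origin under its middle.
- solvent: Bystander: white dispenser jar, 60 mm across, 130 mm high. Origin at the centre of its underside.
- cap_screw: Bystander: steel cap screw standing on its head, 24 mm across, 46 mm high. Origin at the centre of its underside.

How it is judged:
By the outcome, as a careful person would: the job done as asked, in the order asked, and still so for the second after the job is handed in, while the arm keeps its last pose, push and grip.
It also fails if it takes over 54 s, if anything falls off the work surface, if the arm or the gripper's body presses on something with over 40 N, if the wrist force passes 120 N, or if a joint passes its speed limit or range.

## Working session

There is one attempt and no reset: what is moved stays moved. The work goes in short steps, Python scripts to look and compute and a tool call to move; the robot and the scene stay as the last step left them, time stands still between calls to the robot, and variables do not carry over. Pictures are saved under pics/ and viewed, at most 10 in all, crops included, and the job is handed in when it is done.

Besides the shell and the picture viewer there is one more tool, called by a JSON object that holds its "fn" and its "kwargs", one argument or row to a line. carry_out: Moves the arm, as the interface text tells. Its arguments: {"type":"object","properties":{"commands":{"type":"array","items":{"type":"array","items":{"type":"array","items":{"type":"number"}}}},"squeeze":{"type":"number"}},"required":["commands"]}

```bash
mkdir -p pics && ls && python3 - <<'E'
from workcell import env
import cv2,numpy as np
for n in("top","side"):
    cv2.imwrite(f"pics/{n}0.png",env.capture(n)[:,:,::-1]); m=env.camera_model(n)
    print(n,{k:np.round(v,4).tolist() for k,v in m.items()})
o=env.get_obs();print(o["clock"],o["eef_pos"],np.round(o["tcp_rot"],3).tolist(),o["grip_width"])
E
```

```text
pics
top {'K': [[510.8814, 0.0, 304.7665], [0.0, 510.8814, 234.4501], [0.0, 0.0, 1.0]], 'k1': -0.0792, 'R': [[-0.0134, -0.9999, -0.0074], [-0.991, 0.0143, -0.133], [0.1331, 0.0055, -0.9911]], 't': [-0.0185, 0.5379, 1.004]}
side {'K': [[462.7939, 0.0, 314.8908], [0.0, 462.7939, 237.4132], [0.0, 0.0, 1.0]], 'k1': -0.1152, 'R': [[-0.9718, -0.2355, -0.014], [-0.1282, 0.5771, -0.8065], [0.198, -0.782, -0.591]], 't': [0.5268, 0.1645, 0.8499]}
0.1 [ 0.16976497 -0.54916231  0.25275469] [[0.955, 0.295, -0.0], [0.295, -0.955, 0.001], [0.0, -0.001, -1.0]] 0.08552507404750978
```

View pics/top0.png

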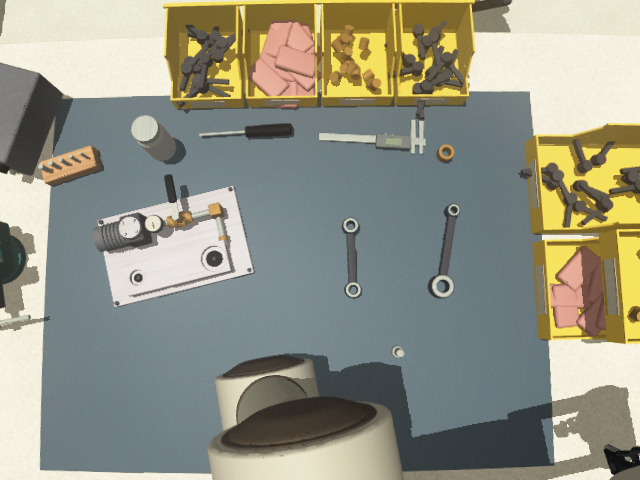

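View pics/side0.png

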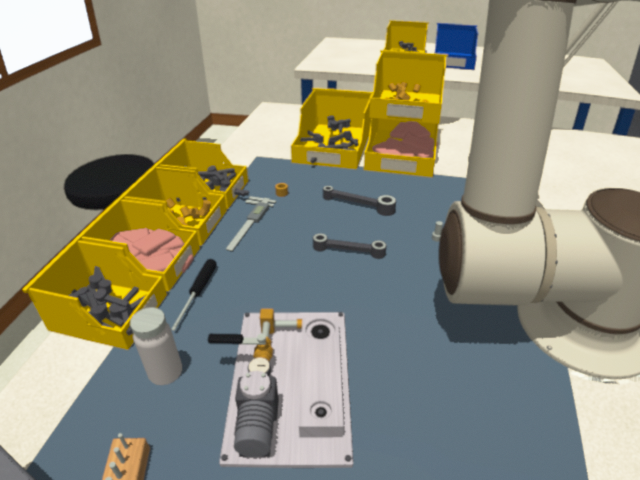

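The top view shows the lever at right, with its large boss at about (442,287) and small boss at (454,210). The link is at (352,258). The nest's large pocket is at (214,259) and the small one at (137,278). The black handle sleeve is near (170,188), with the stem at about (181,215). In the side view the bosses are at (386,204) and (328,190), the pockets at (320,330) and (321,411), and the sleeve at (226,339).

```bash
cat > h.py <<'E'
import cv2,numpy as np
from workcell import env
M={n:env.camera_model(n) for n in("top","side")}
def ray(n,p):
    m=M[n];K=np.array(m["K"]);R=np.array(m["R"]);t=np.array(m["t"])
    d=cv2.undistortPoints(np.array([[p]],float),K,np.array([m["k1"],0,0,0.]))[0,0]
    return -R.T@t, R.T@np.array([d[0],d[1],1])
def plane(n,p,z):
    c,d=ray(n,p);return c+d*(z-c[2])/d[2]
def tri(pt,ps):
    c,d=ray("top",pt);e,f=ray("side",ps)
    s=np.linalg.lstsq(np.c_[d,-f],e-c,rcond=None)[0]
    a,b=c+s[0]*d,e+s[1]*f
    return (a+b)/2,np.linalg.norm(a-b)
def proj(n,X):
    m=M[n];r=cv2.Rodrigues(np.array(m["R"]))[0]
    return cv2.projectPoints(np.array([X],float),r,np.array(m["t"]),np.array(m["K"]),np.array([m["k1"],0,0,0.]))[0][0,0]
def blobs(img,roi,lo,hi,amin=8):
    x0,y0,x1,y1=roi;h=cv2.cvtColor(img[y0:y1,x0:x1],cv2.COLOR_RGB2HSV)
    m=cv2.inRange(h,lo,hi);n,l,s,c=cv2.connectedComponentsWithStats(m)
    return [(np.round(c[i]+[x0,y0],1).tolist(),s[i].tolist()) for i in range(1,n) if s[i,4]>=amin]
E
python3 - <<'E'
import cv2,numpy as np
t=cv2.imread("pics/top0.png");s=cv2.imread("pics/side0.png")
f=lambda i,x,y,w,h:cv2.resize(i[y:y+h,x:x+w],(400,300),interpolation=cv2.INTER_CUBIC)
cv2.imwrite("pics/m1.png",np.vstack([np.hstack([f(t,120,165,160,120),f(t,390,195,160,120)]),np.hstack([f(s,200,305,160,120),f(s,300,160,160,120)])]))
E
```

```text
(no output)
```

View pics/m1.png

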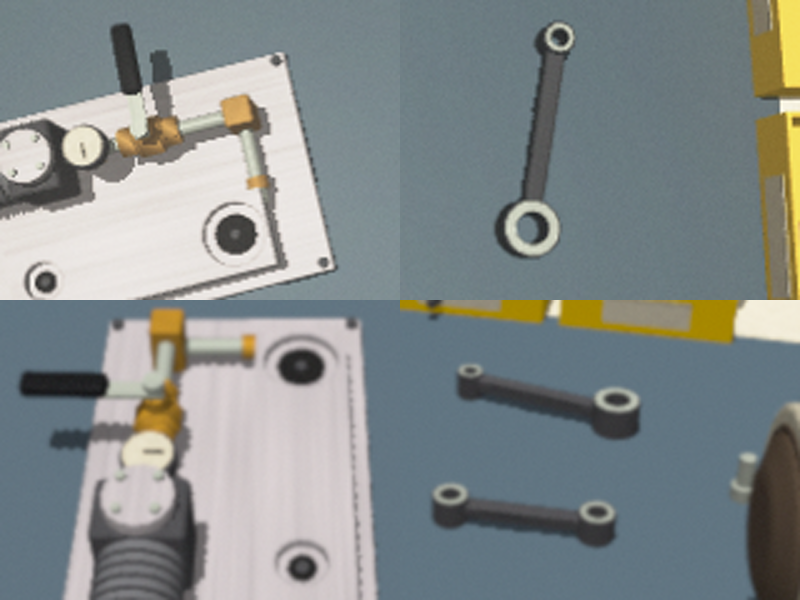

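The crops show the sleeve, stem, pocket rims, corner screws and bright boss tops clearly. In the top view the sleeve runs from about (168,176) to (172,202). In the side view the sleeve centre is about (226,339). Next I measure with masks.

```bash
python3 - <<'E'
from h import *
t=cv2.imread("pics/top0.png")[:,:,::-1].copy();s=cv2.imread("pics/side0.png")[:,:,::-1].copy()
print("sleeve t",blobs(t,(155,170,182,208),(0,0,0),(180,255,55)))
print("sleeve s",blobs(s,(203,328,250,350),(0,0,0),(180,255,55)))
def rings(im,roi,thr):
    x0,y0,x1,y1=roi;h=cv2.cvtColor(im[y0:y1,x0:x1],cv2.COLOR_RGB2HSV)
    m=cv2.inRange(h,(0,0,thr),(180,70,255))
    for c in cv2.findContours(m,cv2.RETR_CCOMP,cv2.CHAIN_APPROX_NONE)[0]:
        if len(c)>=12:
            e=cv2.fitEllipse(c);print("  ",np.round(np.array(e[0])+[x0,y0],1),np.round(e[1],1),len(c))
for n,im,rs in(("t",t,[(425,270,462,305),(440,198,465,224)]),("s",s,[(370,190,405,215),(318,182,338,200)])):
    for r in rs: print(n,r);rings(im,r,150)
print("dark pockets t",blobs(t,(190,240,235,275),(0,0,0),(180,255,80)),blobs(t,(125,265,150,290),(0,0,0),(180,255,80)))
print("dark pockets s",blobs(s,(300,315,345,345),(0,0,0),(180,255,80)),blobs(s,(305,400,340,420),(0,0,0),(180,255,80)))
for roi in[(224,180,240,196),(240,262,258,278),(92,214,108,228),(110,296,124,308)]: print("scr t",blobs(t,roi,(0,0,0),(180,255,110),3))
for roi in[(240,308,255,322),(334,308,348,320),(218,450,234,464),(340,452,354,464)]: print("scr s",blobs(s,roi,(0,0,0),(180,255,110),3))
E
python3 - <<'E'
import cv2,numpy as np
t=cv2.imread("pics/top0.png");s=cv2.imread("pics/side0.png")
f=lambda i,x,y,w,h:cv2.resize(i[y:y+h,x:x+w],(400,300),interpolation=cv2.INTER_NEAREST)
cv2.imwrite("pics/m2.png",np.vstack([np.hstack([f(t,190,240,50,37),f(t,155,170,60,45)]),np.hstack([f(s,297,312,50,37),f(s,235,310,60,45)])]))
E
```

```text
sleeve t [([170.1, 185.3], [10, 5, 12, 28, 123])]
sleeve s [([225.0, 338.5], [5, 6, 35, 10, 281])]
t (425, 270, 462, 305)
   [442.4 285.9] [20.4 21. ] 58
   [442.9 285.7] [14.1 14.6] 41
t (440, 198, 465, 224)
   [453.4 209.3] [ 9.9 10.4] 29
   [453.6 209.3] [8.6 9.1] 23
s (370, 190, 405, 215)
   [386.1 199.2] [ 8.3 16.5] 37
   [386.4 199.4] [ 7.2 12. ] 28
s (318, 182, 338, 200)
dark pockets t [([213.9, 258.1], [17, 11, 15, 15, 169])] [([137.9, 277.5], [9, 9, 8, 8, 32])]
dark pockets s [([320.1, 331.3], [12, 10, 17, 13, 179])] [([320.5, 411.8], [11, 8, 10, 9, 66])]
scr t [([230.1, 188.7], [5, 7, 3, 4, 9])]
scr t [([249.1, 269.1], [8, 6, 3, 3, 8]), ([247.3, 274.2], [0, 9, 15, 6, 19])]
scr t [([100.5, 221.6], [7, 6, 4, 4, 13]), ([103.9, 225.9], [8, 10, 8, 4, 18]), ([97.0, 227.0], [4, 13, 3, 1, 3])]
scr t [([117.0, 303.5], [5, 5, 6, 6, 17])]
scr s [([246.6, 313.9], [5, 5, 4, 3, 11])]
scr s [([340.2, 313.5], [5, 4, 3, 4, 10])]
scr s [([223.9, 457.1], [4, 5, 5, 5, 22])]
scr s [([347.9, 457.9], [6, 4, 5, 5, 22])]
```

View pics/m2.png

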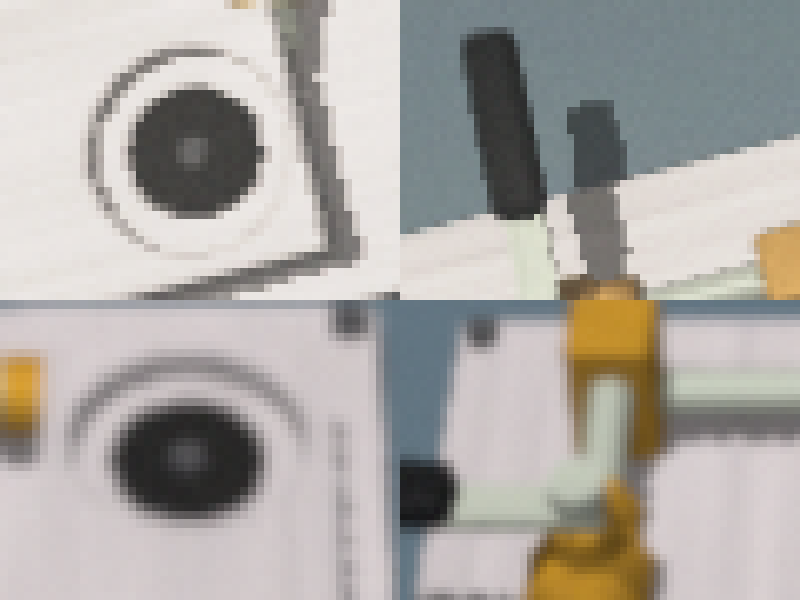

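The large pocket rim is centred at about (213.6,258.4) in the top view. The sleeve spans rows about 174 to 202 there, and a small handle rod turns into the stem at about (257,338) in the side view. Now I triangulate.

```bash
python3 - <<'E'
from h import *
s=cv2.imread("pics/side0.png")[:,:,::-1].copy()
x0,y0,x1,y1=318,182,338,200
h=cv2.cvtColor(s[y0:y1,x0:x1],cv2.COLOR_RGB2HSV)
m=cv2.inRange(h,(0,0,120),(180,70,255))
c=max(cv2.findContours(m,0,1)[0],key=len);e=cv2.fitEllipse(c);ss=np.array(e[0])+[x0,y0];print("small side",ss,e[1])
P={}
for k,a,b in[("sleeve",(170.1,185.3+2),(225,338.5)),("large",(442.6,285.8),(386.2,199.2)),("small",(453.5,209.3),ss),
 ("pL",(213.9,258.1),(320.1,331.3)),("pS",(137.9,277.5),(320.5,411.8)),
 ("s1 +x-y",(230.1,188.7),(246.6,313.9)),("s2 -x-y",(249.1,269.1),(340.2,313.5)),("s3 +x+y",(100.5,221.6),(223.9,457.1)),("s4 -x+y",(117,303.5),(347.9,457.9))]:
    X,g=tri(a,b);P[k]=X;print(k,np.round(X*1e3,1),"gap",round(g*1e3,1))
S=[P[k] for k in P if k[0]=="s" and k[1].isdigit()]
o=np.mean(S,0);d1=(S[0]+S[2]-S[1]-S[3])[:2];d2=(S[2]+S[3]-S[0]-S[1])[:2]
y1=np.degrees(np.arctan2(d1[1],d1[0]));y2=np.degrees(np.arctan2(-d2[0],d2[1]));print("fix",o*1e3,y1,y2,np.linalg.norm(d1)/2,np.linalg.norm(d2)/2)
d=(P["pS"]-P["pL"])[:2];print("pockets yaw",np.degrees(np.arctan2(-d[0],d[1])),np.linalg.norm(d),"mid",(P["pS"]+P["pL"])/2)
# plane-cast checks
for k,z,a,b in[("large",.034,(442.6,285.8),(386.2,199.2)),("small",.030,(453.5,209.3),ss),("rim",.042,(213.6,258.4),(213.6,258.4))]:
    print(k,plane("top",a,z),plane("side",b,z))
d=(P["small"]-P["large"])[:2];print("lever len",np.linalg.norm(d),"yaw",np.degrees(np.arctan2(d[1],d[0])))
# sleeve axis from top view ends at z=.078/.072
im=cv2.imread("pics/top0.png");hh=cv2.cvtColor(im[170:208,155:182],cv2.COLOR_BGR2HSV);mm=cv2.inRange(hh,(0,0,0),(180,255,65))
vx,vy,cx,cy=cv2.fitLine(cv2.findNonZero(mm).astype(np.float32),2,0,.01,.01).ravel();print("line",vx,vy,cx+155,cy+170)
c=np.array([cx+155,cy+170]);v=np.array([vx,vy]);a,b=plane("top",c-10*v,.076),plane("top",c+10*v,.076)
print("sleeve centre",plane("top",c,.076),plane("side",(225,338.5),.074));q=(a-b) if a[0]>b[0] else b-a;print("sleeve dir",np.degrees(np.arctan2(q[1],q[0])))
print(cv2.boundingRect(mm),env.get_obs()["qpos"])
E
```

```text
small side [326.54574966 189.57203913] (18.127422332763672, 20.991697311401367)
sleeve [631.9 242.2  73.8] gap 0.5
large [ 430.4 -302.2   37.3] gap 2.7
small [ 589.4 -335.7   25.5] gap 4.2
pL [492.7 159.2  36.9] gap 1.9
pS [455.4 314.7  37.1] gap 2.7
s1 +x-y [641.  130.4  16.8] gap 2.7
s2 -x-y [470.6  89.8  16.8] gap 1.4
s3 +x+y [575.2 406.4  15.7] gap 2.5
s4 -x+y [403.5 365.2  14.3] gap 3.5
fix [522.58665284 247.93684715  15.89745369] 13.436724634473983 13.540418159202426 0.17585863962361212 0.2836270738004943
pockets yaw 13.4891868119544 0.15995723124244138 mid [0.47402268 0.23693037 0.03698448]
large [ 0.42915898 -0.30313642  0.034     ] [ 0.43216486 -0.30752288  0.034     ]
small [ 0.58652917 -0.33460842  0.03      ] [ 0.58991439 -0.32837122  0.03      ]
rim [0.49067461 0.15868329 0.042     ] [0.75499585 0.01729843 0.042     ]
lever len 0.16250519137199426 yaw -11.91086056136128
line 0.18997815 0.98178834 170.17561 188.21463
sleeve centre [0.62924857 0.24128895 0.076     ] [0.63204643 0.24236217 0.074     ]
sleeve dir 12.219684386380392
(10, 5, 12, 28) [-8.04995972e+01  8.64811435e+00  8.23871317e+01 -9.87847658e-04
  8.90279507e+01 -7.67953444e+00]
```

```bash
cat >> h.py <<'E'
from scipy.spatial.transform import Rotation as Ro
def Rd(yaw):
    a=np.radians(yaw);c,s=np.cos(a),np.sin(a);return np.array([[c,s,0],[s,-c,0],[0,0,-1.]])
def go(p,yaw,o=None):
    o=o or env.get_obs();R=np.array(o["tcp_rot"]);d=np.array(p)-o["eef_pos"]
    print("clock",round(o["clock"],2),"pos",np.round(np.array(o["eef_pos"])*1e3,1),"yaw",round(np.degrees(np.arctan2(R[1,0],R[0,0])),2),"grip",np.round(o["grip_width"]*1e3,1),np.round(o["finger_force"],1),"F",np.round(o["ft_force"],1))
    print(" turn(tool)",np.round(Ro.from_matrix(R.T@Rd(yaw)).as_rotvec(degrees=True),2)," shift old axes mm",np.round(R.T@d*1e3,1)," new axes",np.round(Rd(yaw).T@d*1e3,1))
E
python3 - <<'E'
from h import *
print("elbow",tri((215.2,209.5),(267,316)),"stem",tri((176,217.5),(261,338)))
a=np.radians(13.5);F=np.array([.5226,.2479])
loc=lambda X:np.array([[np.cos(a),np.sin(a)],[-np.sin(a),np.cos(a)]])@(np.array(X[:2])-F)*1e3
for n,X in(("sleeve",[.6305,.2418]),("elbow",tri((215.2,209.5),(267,316))[0]),("stem",tri((176,217.5),(261,338))[0])):print(n,loc(X))
# project predicted axis with x local 45 and sleeve
Ri=np.array([[np.cos(a),-np.sin(a)],[np.sin(a),np.cos(a)]])
for y in(-32,-30,-28):
    p=F+Ri@np.array([.045,y/1e3]);print(y,p,[proj(n,[*p,.078]) for n in M])
print("predicted lever tops",[ (proj(n,[.4305,-.304,.034]),proj(n,[.587,-.335,.03])) for n in M])
go([.645,.245,.2],12.2)
E
```

```text
elbow (array([0.59038841, 0.15539974, 0.04844111]), np.float64(0.0013605929645310276)) stem (array([0.57228838, 0.22886243, 0.0754881 ]), np.float64(0.004916663200885309))
sleeve [103.49469769 -31.12021127]
elbow [  44.32165424 -105.76935883]
stem [ 43.87125701 -30.11108409]
-32 [0.5738269 0.2272892] [array([176.22029105, 215.28909074]), array([261.77839566, 336.34029828])]
-30 [0.57336001 0.22923394] [array([175.24262749, 215.5377254 ]), array([261.66557739, 337.28157175])]
-28 [0.57289312 0.23117868] [array([174.26509666, 215.78636002]), array([261.55234571, 338.2266534 ])]
predicted lever tops [(array([442.99316475, 285.12720383]), array([453.67448781, 209.07394492])), (array([386.70565594, 199.99668989]), array([328.17780778, 188.43996551]))]
clock 0.1 pos [ 169.8 -549.2  252.8] yaw 17.18 grip 85.5 0.0 F [-0.3  0.4 -1.4]
 turn(tool) [-0.06 -0.    4.98]  shift old axes mm [ 688.6 -618.3   53.5]  new axes [ 632.3 -675.8   52.8]
```

{"fn": "carry_out", "kwargs": {
  "commands": [
    [[0,0,5,0,0,0,0.5],[0,0,0,0.027,-0.029,0,0.5],[0,0,0,0.027,-0.029,0,0.5],[0,0,0,0.027,-0.029,0,0.5],[0,0,0,0.027,-0.029,0,0.5],[0,0,0,0.027,-0.029,0,0.5],[0,0,0,0.027,-0.029,0,0.5],[0,0,0,0.027,-0.029,0,0.5],[0,0,0,0.027,-0.029,0,0.5],[0,0,0,0.027,-0.029,0,0.5],[0,0,0,0.027,-0.029,0,0.5],[0,0,0,0.027,-0.029,0,0.5]]
  ],
  "squeeze": 25
}}

```text
clock: 1.1
eef_pos: [0.3932, -0.1729, 0.2533]
tcp_rot: [[0.978, 0.211, 0.0], [0.211, -0.978, 0.0], [0.0, 0.0, -1.0]]
ft_force: [0.5, 0.0, 0.2]
grip_width: 0.0427
finger_force: 0.0
```

{"fn": "carry_out", "kwargs": {
  "commands": [
    [[0,0,0,0.027,-0.029,0.004,0.5],[0,0,0,0.027,-0.029,0.004,0.5],[0,0,0,0.027,-0.029,0.004,0.5],[0,0,0,0.027,-0.029,0.004,0.5],[0,0,0,0.027,-0.029,0.004,0.5],[0,0,0,0.027,-0.029,0.004,0.5],[0,0,0,0.027,-0.029,0.004,0.5],[0,0,0,0.027,-0.029,0.004,0.5],[0,0,0,0.027,-0.029,0.004,0.5],[0,0,0,0.027,-0.029,0.004,0.5],[0,0,0,0.027,-0.029,0.004,0.5],[0,0,0,0,0,0,0.5]]
  ]
}}

```text
clock: 2.1
eef_pos: [0.6172, 0.2047, 0.2066]
tcp_rot: [[0.977, 0.214, -0.003], [0.214, -0.977, 0.001], [-0.002, -0.001, -1.0]]
ft_force: [-0.2, -0.1, 0.0]
grip_width: 0.0426
finger_force: 0.0
```

```bash
python3 - <<'E'
from h import *
go([.644,.245,.2],12.3)
E
```

```text
clock 2.1 pos [617.2 204.7 206.6] yaw 12.37 grip 42.6 0.0 F [-0.2 -0.1  0. ]
 turn(tool) [-0.08  0.13  0.07]  shift old axes mm [ 34.8 -33.6   6.6]  new axes [ 34.8 -33.7   6.6]
```

{"fn": "carry_out", "kwargs": {
  "commands": [
    [[0,0,0,0.017,-0.017,0,0.5],[0,0,0,0.018,-0.017,0,0.5],[0,0,0,0,0,0.02,0.5],[0,0,0,0,0,0.02,0.5],[0,0,0,0,0,0.02,0.5],[0,0,0,0,0,0,0.5]]
  ]
}}

```text
clock: 2.6
eef_pos: [0.6413, 0.2399, 0.1446]
tcp_rot: [[0.977, 0.211, -0.006], [0.211, -0.977, -0.001], [-0.006, 0.0, -1.0]]
ft_force: [-0.4, -0.0, -1.8]
grip_width: 0.0425
finger_force: 0.0
```

```bash
python3 - <<'E'
from h import *
go([.644,.245,.077],12.3)
cv2.imwrite("pics/s1.png",env.capture("side")[240:420,120:360,::-1])
i=env.capture("side");t=env.capture("top")
f=lambda i,x,y:cv2.resize(i[y:y+150,x:x+200],(400,300),interpolation=cv2.INTER_CUBIC)
cv2.imwrite("pics/m3.png",np.hstack([f(t,90,120),f(i,150,250)])[:,:,::-1])
E
```

```text
clock 2.6 pos [641.3 239.9 144.6] yaw 12.19 grip 42.5 0.0 F [-0.4 -0.  -1.8]
 turn(tool) [ 0.    0.37 -0.11]  shift old axes mm [ 4.1 -4.4 67.6]  new axes [ 3.7 -4.4 67.6]
```

View pics/m3.png

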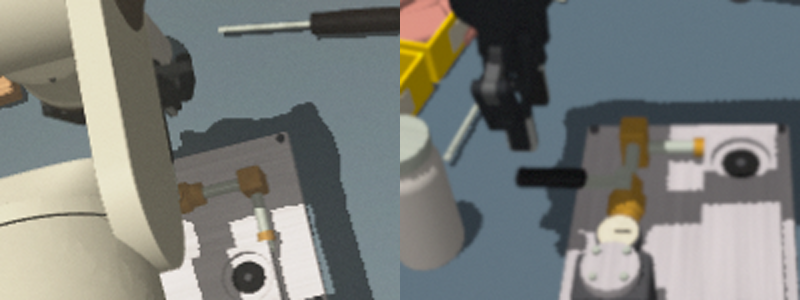

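The side view shows the open fingers above and behind the sleeve, which has its end at about (208,338), so the path down is clear.

{"fn": "carry_out", "kwargs": {
  "commands": [
    [[0,0,0,0.002,-0.003,0,0.5],[0,0,0,0,0,0.02,0.5],[0,0,0,0,0,0.02,0.5],[0,0,0,0,0,0.015,0.5],[0,0,0,0,0,0.01,0.5],[0,0,0,0,0,0,0.5],[0,0,0,0,0,0,0.5]]
  ]
}}

```text
clock: 3.33
eef_pos: [0.6446, 0.2437, 0.0852]
tcp_rot: [[0.978, 0.211, 0.001], [0.211, -0.978, 0.0], [0.001, -0.0, -1.0]]
ft_force: [1.3, -0.1, 0.8]
grip_width: 0.0428
finger_force: 0.0
```

```bash
python3 - <<'E'
from h import *
go([.644,.245,.077],12.3)
E
```

```text
clock 3.33 pos [644.6 243.7  85.2] yaw 12.18 grip 42.8 0.0 F [ 1.3 -0.1  0.8]
 turn(tool) [-0.01 -0.04 -0.12]  shift old axes mm [-0.3 -1.4  8.2]  new axes [-0.3 -1.4  8.2]
```

Down the rest of the way and close.

{"fn": "carry_out", "kwargs": {
  "commands": [
    [[0,0,0,0,-0.001,0.008,0.5],[0,0,0,0,0,0,0.1],[0,0,0,0,0,0,0.1],[0,0,0,0,0,0,0.1],[0,0,0,0,0,0,0.1],[0,0,0,0,0,0,0.1]]
  ],
  "squeeze": 20
}}

```text
clock: 3.83
eef_pos: [0.6441, 0.2447, 0.0767]
tcp_rot: [[0.978, 0.211, 0.0], [0.211, -0.978, 0.0], [0.0, -0.0, -1.0]]
ft_force: [-1.1, 1.4, 2.0]
grip_width: 0.0158
finger_force: 23.3
```

```bash
python3 - <<'E'
from h import *
go([.644,.245,.077],12.3)
print(env.get_obs()["torque"])
E
```

```text
clock 3.83 pos [644.1 244.7  76.7] yaw 12.18 grip 15.8 23.3 F [-1.1  1.4  2. ]
 turn(tool) [-0.02 -0.03 -0.12]  shift old axes mm [-0.  -0.3 -0.3]  new axes [-0.  -0.3 -0.3]
[ 0.21112754  0.06773002 -0.2085432 ]
```

{"fn": "carry_out", "kwargs": {
  "commands": [
    [[0,0,4,-0.0002,0.00515,0,0.1],[0,0,4,-0.0002,0.00515,0,0.1],[0,0,4,-0.0002,0.00515,0,0.1],[0,0,4,-0.0002,0.00515,0,0.1],[0,0,4,-0.0002,0.00515,0,0.1],[0,0,0,0,0,0,0.1]]
  ]
}}

```text
clock: 4.33
eef_pos: [0.6447, 0.2189, 0.0767]
tcp_rot: [[0.99, -0.141, -0.0], [-0.141, -0.99, 0.001], [-0.0, -0.001, -1.0]]
ft_force: [-2.1, 2.9, 1.3]
grip_width: 0.015
finger_force: 25.1
```

```bash
python3 - <<'E'
from h import *
a=np.radians(-7.8);go([.572+.0738*np.cos(a),.229+.0738*np.sin(a),.077],-7.8)
a=np.radians(-31.5);go([.572+.0738*np.cos(a),.229+.0738*np.sin(a),.077],-31.5)
E
```

```text
clock 4.33 pos [644.7 218.9  76.7] yaw -8.12 grip 15.0 25.1 F [-2.1  2.9  1.3]
 turn(tool) [-0.06  0.01 -0.32]  shift old axes mm [ 0.4 -0.2 -0.3]  new axes [ 0.4 -0.2 -0.3]
clock 4.33 pos [644.7 218.9  76.7] yaw -8.12 grip 15.0 25.1 F [-2.1  2.9  1.3]
 turn(tool) [-5.000e-02  2.000e-02  2.338e+01]  shift old axes mm [-5.7 29.5 -0.3]  new axes [ 6.5 29.4 -0.3]
```

{"fn": "carry_out", "kwargs": {
  "commands": [
    [[0,0,3.9,-0.0002,0.005,0,0.1],[0,0,3.9,-0.0002,0.005,0,0.1],[0,0,3.9,-0.0002,0.005,0,0.1],[0,0,3.9,-0.0002,0.005,0,0.1],[0,0,3.9,-0.0002,0.005,0,0.1],[0,0,3.9,-0.0002,0.005,0,0.1],[0,0,0,0,0,0,0.1],[0,0,0,0,0,0,0.1]]
  ]
}}

```text
clock: 5.0
eef_pos: [0.6344, 0.1916, 0.0767]
tcp_rot: [[0.855, -0.519, -0.0], [-0.519, -0.855, 0.002], [-0.001, -0.001, -1.0]]
ft_force: [-3.9, 7.8, 2.4]
grip_width: 0.0156
finger_force: 26.8
```

```bash
python3 - <<'E'
from h import *
a=np.radians(-31.5);go([.572+.0738*np.cos(a),.229+.0738*np.sin(a),.077],-31.5);print(env.get_obs()["torque"])
E
```

```text
clock 5.0 pos [634.4 191.6  76.7] yaw -31.27 grip 15.6 26.8 F [-3.9  7.8  2.4]
 turn(tool) [-0.07  0.06  0.23]  shift old axes mm [ 1.1  0.7 -0.3]  new axes [ 1.1  0.7 -0.3]
[ 1.16544215  0.60163055 -0.52677144]
```

{"fn": "carry_out", "kwargs": {
  "commands": [
    [[0,0,0,0,0,0,0.4],[0,0,0,0,0,0,0.4],[0,0,0,0,0,0,0.4],[0,0,0,0,0,0,0.4],[0,0,0,0,0,-0.01,0.4],[0,0,0,0,0,-0.02,0.4],[0,0,0,0,0,-0.035,0.4],[0,0,0,0,0,-0.035,0.4],[0,0,0,0,0,-0.03,0.4],[0,0,0,0,0,0,0.4]]
  ]
}}

```text
clock: 5.83
eef_pos: [0.6364, 0.1912, 0.2143]
tcp_rot: [[0.855, -0.518, 0.009], [-0.518, -0.855, 0.002], [0.007, -0.006, -1.0]]
ft_force: [-0.0, -1.2, 1.2]
grip_width: 0.034
finger_force: 0.0
```

```bash
python3 - <<'E'
from h import *
d=np.array([.587-.4305,-.335+.304]);y=np.degrees(np.arctan2(d[1],d[0]));L=np.array([.4305,-.304]);b=L+d/np.linalg.norm(d)*.054;print(y,b)
go([*b,.2],y)
E
```

```text
-11.204285796860324 [ 0.48347079 -0.31449262]
clock 5.83 pos [636.4 191.2 214.3] yaw -31.22 grip 34.0 0.0 F [-0.  -1.2  1.2]
 turn(tool) [ -0.29  -0.47 -20.02]  shift old axes mm [131.2 511.8  12. ]  new axes [-51.8 525.7  14.3]
```

{"fn": "carry_out", "kwargs": {
  "commands": [
    [[0,0,-6.7,0,0,0,0.5],[0,0,-6.7,0,0,0,0.5],[0,0,-6.6,0,0,0,0.5],[0,0,0,-0.004,0.04,0,0.5],[0,0,0,-0.004,0.04,0,0.5],[0,0,0,-0.004,0.04,0,0.5],[0,0,0,-0.004,0.04,0,0.5],[0,0,0,-0.004,0.04,0,0.5],[0,0,0,-0.004,0.04,0,0.5],[0,0,0,-0.004,0.04,0,0.5],[0,0,0,-0.004,0.04,0,0.5],[0,0,0,0,0,0,0.5]]
  ]
}}

```text
clock: 6.83
eef_pos: [0.5393, -0.1224, 0.207]
tcp_rot: [[0.98, -0.199, 0.0], [-0.199, -0.98, -0.002], [0.0, 0.002, -1.0]]
ft_force: [0.7, -0.4, -0.0]
grip_width: 0.0427
finger_force: 0.0
```

```bash
python3 - <<'E'
from h import *
i=env.capture("side");t=env.capture("top")
cv2.imwrite("pics/t2.png",t[:,:,::-1]);cv2.imwrite("pics/s2.png",i[:,:,::-1])
f=lambda i,x,y:cv2.resize(i[y:y+120,x:x+160],(400,300),interpolation=cv2.INTER_CUBIC)
cv2.imwrite("pics/m4.png",np.vstack([np.hstack([f(t,110,160),f(t,380,190)]),np.hstack([f(i,190,290),f(i,290,140)])])[:,:,::-1])
print(blobs(t,(155,160,230,215),(0,0,0),(180,255,65),20))
go([.4835,-.3145,.2],-11.2)
E
```

```text
[([191.9, 191.5], [27, 19, 20, 26, 208])]
clock 6.93 pos [ 540.7 -118.2  206.9] yaw -11.39 grip 42.7 0.0 F [0.8 0.8 0.3]
 turn(tool) [-0.   -0.04 -0.19]  shift old axes mm [-17.3 203.8   6.9]  new axes [-18.  203.7   6.9]
```

View pics/m4.png

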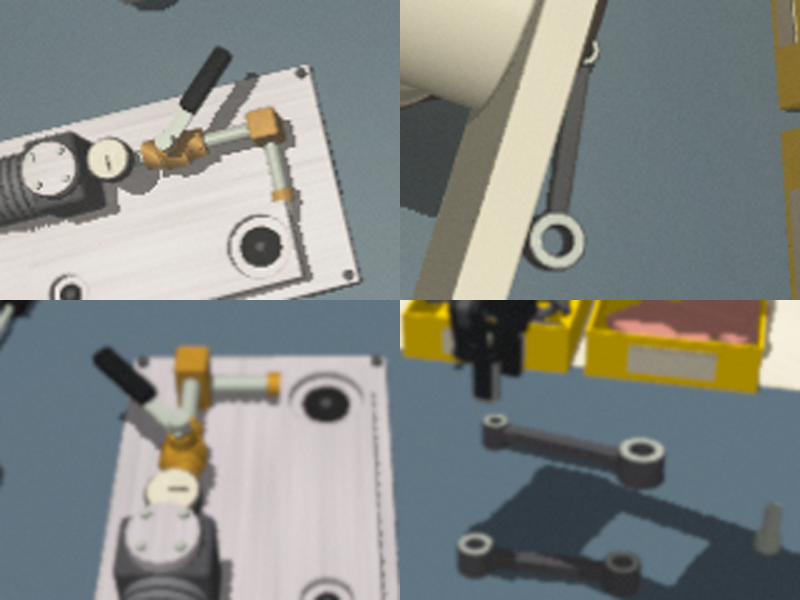

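The valve handle has swung: in the top view the sleeve centre is now at about (192,191), pointing up and to the right. The lever is undisturbed, with its large boss at about (442,286). I check the handle angle the same way as before.

```bash
python3 - <<'E'
from h import *
im=cv2.imread("pics/t2.png");hh=cv2.cvtColor(im[160:215,175:215],cv2.COLOR_BGR2HSV);mm=cv2.inRange(hh,(0,0,0),(180,255,65))
vx,vy,cx,cy=cv2.fitLine(cv2.findNonZero(mm).astype(np.float32),2,0,.01,.01).ravel()
c=np.array([cx+175,cy+160]);v=np.array([vx,vy]);a,b=plane("top",c-10*v,.076),plane("top",c+10*v,.076)
q=(a-b) if a[0]>b[0] else b-a;p=plane("top",c,.076);print("centre",p,"dir",np.degrees(np.arctan2(q[1],q[0])),"from axis",np.degrees(np.arctan2(p[1]-.229,p[0]-.572)))
p0=np.array([.6293,.2413]);print("chord angle",2*np.degrees(np.arcsin(np.linalg.norm(p[:2]-p0)/2/.062)))
E
```

```text
centre [0.62348446 0.19822538 0.076     ] dir -17.013983670993184 from axis -30.86869912654182
chord angle 41.039187788691486
```

{"fn": "carry_out", "kwargs": {
  "commands": [
    [[0,0,0,-0.003,0.035,0,0.5],[0,0,0,-0.003,0.035,0,0.5],[0,0,0,-0.004,0.035,0,0.5],[0,0,0,-0.004,0.035,0,0.5],[0,0,0,-0.004,0.035,0,0.5],[0,0,0,0,0.025,0,0.5],[0,0,0,0,0,0.02,0.5],[0,0,0,0,0,0.03,0.5],[0,0,0,0,0,0.03,0.5],[0,0,0,0,0,0.03,0.5],[0,0,0,0,0,0,0.5],[0,0,0,0,0,0,0.5]]
  ]
}}

```text
clock: 7.93
eef_pos: [0.4848, -0.3083, 0.0961]
tcp_rot: [[0.981, -0.193, -0.002], [-0.193, -0.981, 0.002], [-0.002, -0.001, -1.0]]
ft_force: [0.5, 0.3, 0.6]
grip_width: 0.0427
finger_force: 0.0
```

```bash
python3 - <<'E'
from h import *
i=env.capture("side");t=env.capture("top")
f=lambda i,x,y:cv2.resize(i[y:y+90,x:x+120],(400,300),interpolation=cv2.INTER_CUBIC)
cv2.imwrite("pics/m5.png",np.hstack([f(t,390,200),f(i,305,140)])[:,:,::-1])
go([.4835,-.3145,.08],-11.2)
E
```

```text
clock 8.03 pos [ 485.6 -309.5   98.4] yaw -11.17 grip 42.5 0.0 F [0.  0.4 0.9]
 turn(tool) [ 0.06 -0.12  0.03]  shift old axes mm [-1.1  5.3 18.5]  new axes [-1.1  5.4 18.4]
```

View pics/m5.png

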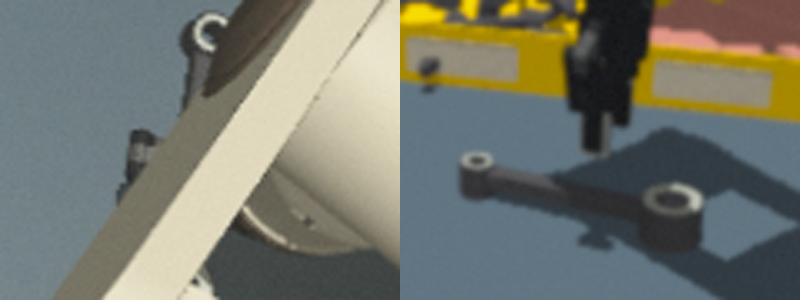

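The side view shows the fingertips just above and behind the lever arm, with the large boss at about (507,202) and the small at (448,188) in picture terms. I step down and recheck, and redo the handle angle on its largest blob only.

{"fn": "carry_out", "kwargs": {
  "commands": [
    [[0,0,0,-0.001,0.005,0,0.5],[0,0,0,0,0,0.02,0.5],[0,0,0,0,0,0.02,0.5],[0,0,0,0,0,0,0.5],[0,0,0,0,0,0,0.5],[0,0,0,0,0,0,0.5]]
  ]
}}

```text
clock: 8.53
eef_pos: [0.4831, -0.3147, 0.0581]
tcp_rot: [[0.981, -0.195, 0.001], [-0.195, -0.981, -0.001], [0.002, 0.001, -1.0]]
ft_force: [0.0, -0.1, 0.2]
grip_width: 0.0427
finger_force: 0.0
```

```bash
python3 - <<'E'
from h import *
for fn,x0 in(("top0",155),("t2",178)):
    im=cv2.imread(f"pics/{fn}.png");x1=x0+30
    hh=cv2.cvtColor(im[172:208,x0:x1],cv2.COLOR_BGR2HSV);mm=cv2.inRange(hh,(0,0,0),(180,255,60))
    n,l,s,_=cv2.connectedComponentsWithStats(mm);k=1+np.argmax(s[1:,4])
    r=cv2.minAreaRect(cv2.findNonZero((l==k).astype(np.uint8)));B=cv2.boxPoints(r)
    e=sorted([(B[i]+B[(i+1)%4])/2 for i in range(4)],key=lambda q:q[1])
    P=[plane("top",q+[x0,172],.075) for q in(e[0],e[-1])];d=P[0]-P[1]
    print(fn,s[k],r,"len",np.linalg.norm(d),"dir",np.degrees(np.arctan2(d[1],d[0])),"mid",(P[0]+P[1])/2)
go([.4835,-.3145,.027],-11.2)
E
```

```text
top0 [ 10   3  12  28 189] ((15.229762077331543, 16.456235885620117), (27.271589279174805, 7.390927314758301), 79.2156982421875) len 0.05622918684681803 dir 12.05574257572613 mid [0.62910688 0.24148308 0.075     ]
t2 [  4   7  20  26 194] ((13.576921463012695, 19.884614944458008), (6.933752536773682, 28.012361526489258), 33.6900634765625) len 0.05586857616888125 dir -32.90718682458126 mid [0.62126107 0.1981699  0.075     ]
clock 8.53 pos [ 483.1 -314.7   58.1] yaw -11.22 grip 42.7 0.0 F [ 0.  -0.1  0.2]
 turn(tool) [ 0.05 -0.09 -0.02]  shift old axes mm [ 0.3 -0.3 31.1]  new axes [ 0.3 -0.3 31.1]
```

{"fn": "carry_out", "kwargs": {
  "commands": [
    [[0,0,0,0,0,0.015,0.5],[0,0,0,0,0,0.01,0.5],[0,0,0,0,0,0.006,0.5],[0,0,0,0,0,0,0.5],[0,0,0,0,0,0,0.05],[0,0,0,0,0,0,0.05],[0,0,0,0,0,0,0.05],[0,0,0,0,0,0,0.05],[0,0,0,0,0,0,0.05],[0,0,0,0,0,0,0.05]]
  ],
  "squeeze": 70
}}

```text
clock: 9.37
eef_pos: [0.4829, -0.3143, 0.0262]
tcp_rot: [[0.981, -0.195, 0.001], [-0.195, -0.981, -0.001], [0.001, 0.0, -1.0]]
ft_force: [-1.2, 1.9, 5.7]
grip_width: 0.0145
finger_force: 69.5
```

```bash
python3 - <<'E'
from h import *
go([.4835,-.3145,.1],-11.2);print(env.get_obs()["torque"])
E
```

```text
clock 9.37 pos [ 482.9 -314.3   26.2] yaw -11.22 grip 14.5 69.5 F [-1.2  1.9  5.7]
 turn(tool) [ 0.02 -0.05 -0.02]  shift old axes mm [  0.7   0.1 -73.8]  new axes [  0.7   0.1 -73.8]
[ 0.34052136  0.17129533 -0.02419872]
```

{"fn": "carry_out", "kwargs": {
  "commands": [
    [[0,0,0,0,0,-0.005,0.05],[0,0,0,0,0,-0.015,0.05],[0,0,0,0,0,-0.02,0.05],[0,0,0,0,0,-0.02,0.05],[0,0,0,0,0,-0.02,0.05],[0,0,0,0,0,-0.015,0.05],[0,0,0,0,0,0,0.05],[0,0,0,0,0,0,0.05],[0,0,0,0,0,0,0.05]]
  ]
}}

```text
clock: 10.12
eef_pos: [0.4821, -0.3138, 0.119]
tcp_rot: [[0.981, -0.195, -0.001], [-0.195, -0.981, 0.001], [-0.002, -0.001, -1.0]]
ft_force: [0.3, -0.5, -7.9]
grip_width: 0.0148
finger_force: 69.1
```

```bash
python3 - <<'E'
from h import *
i=env.capture("side");cv2.imwrite("pics/s3.png",cv2.resize(i[100:280,260:500,::-1],(720,540)))
a=np.radians(13.5);F=np.array([.5226,.2479]);Ri=np.array([[np.cos(a),-np.sin(a)],[np.sin(a),np.cos(a)]])
L=(F+Ri@[-.05,-.08]+[.4927,.1592])/2;S=(F+Ri@[-.05,.08]+[.4554,.3147])/2;print("nest L,S",L,S)
g=L+(S-L)/np.linalg.norm(S-L)*.054;print("target",g);go([*g,.13],103.5);print(env.get_obs()["torque"])
E
```

```text
nest L,S [0.49267857 0.15881907] [0.45535294 0.31435866]
target [0.48007766 0.21132828]
clock 10.17 pos [ 482.  -313.7  118.8] yaw -11.22 grip 14.4 69.1 F [-0.4  0.1 -7.6]
 turn(tool) [-1.6000e-01  1.0000e-02 -1.1472e+02]  shift old axes mm [-104.1 -514.6  -10.4]  new axes [511.  120.7 -11.2]
[-0.03832709 -0.02592079  0.00195719]
```

View pics/s3.png

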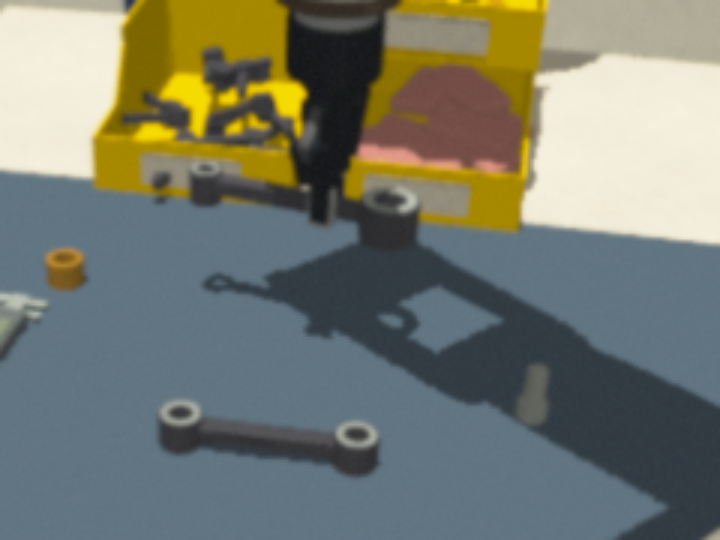

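The lever is off the bench, level to the eye and held at mid-arm: large boss at about (389,168), small at (328,160) in the full frame. The measured moment is near zero, so the balance point is right. I rotate, raise, then carry it across.

{"fn": "carry_out", "kwargs": {
  "commands": [
    [[0,0,-3,0,0,-0.01,0.05],[0,0,-5,0,0,-0.015,0.05],[0,0,-6.5,0,0,-0.015,0.05],[0,0,-6.5,0,0,-0.01,0.05],[0,0,-6.5,0,0,0,0.05],[0,0,-6.5,0,0,0,0.05],[0,0,-6.5,0,0,0,0.05],[0,0,-6.5,0,0,0,0.05],[0,0,-6.5,0,0,0,0.05],[0,0,-6.5,0,0,0,0.05],[0,0,-6.5,0,0,0,0.05],[0,0,-6.5,0,0,0,0.05]]
  ]
}}

```text
clock: 11.17
eef_pos: [0.4822, -0.3139, 0.1688]
tcp_rot: [[0.468, 0.884, -0.002], [0.884, -0.468, 0.002], [0.001, -0.002, -1.0]]
ft_force: [-0.5, 1.4, -7.8]
grip_width: 0.0143
finger_force: 69.0
```

{"fn": "carry_out", "kwargs": {
  "commands": [
    [[0,0,-6.5,0,0,0,0.05],[0,0,-6.5,0,0,0,0.05],[0,0,-6.5,0,0,0,0.05],[0,0,-6.5,0,0,0,0.05],[0,0,-6.5,0,0,0,0.05],[0,0,-5,0,0,0,0.05],[0,0,-3,0,0,0,0.05],[0,0,-1.2,0,0,0,0.05],[0,0,0,0,0,0,0.05],[0,0,0,0,0,0,0.05]]
  ]
}}

```text
clock: 12.0
eef_pos: [0.4824, -0.314, 0.1696]
tcp_rot: [[-0.231, 0.973, -0.001], [0.973, 0.231, 0.001], [0.001, -0.001, -1.0]]
ft_force: [0.3, 0.5, -7.9]
grip_width: 0.0148
finger_force: 69.0
```

```bash
python3 - <<'E'
from h import *
go([.480,.2113,.17],103.5)
E
```

```text
clock 12.0 pos [ 482.4 -314.   169.6] yaw 103.37 grip 14.8 69.0 F [ 0.3  0.5 -7.9]
 turn(tool) [-0.04 -0.06 -0.13]  shift old axes mm [511.6 119.2   0. ]  new axes [ 5.114e+02  1.203e+02 -4.000e-01]
```

{"fn": "carry_out", "kwargs": {
  "commands": [
    [[0,0,0,0.01,0.0024,0,0.05],[0,0,0,0.018,0.0042,0,0.05],[0,0,0,0.0255,0.006,0,0.05],[0,0,0,0.0255,0.006,0,0.05],[0,0,0,0.0255,0.006,0,0.05],[0,0,0,0.0255,0.006,0,0.05],[0,0,0,0.0255,0.006,0,0.05],[0,0,0,0.0255,0.006,0,0.05],[0,0,0,0.0255,0.006,0,0.05],[0,0,0,0.0255,0.006,0,0.05],[0,0,0,0.0255,0.006,0,0.05],[0,0,0,0.0255,0.006,0,0.05]]
  ]
}}

```text
clock: 13.0
eef_pos: [0.4808, -0.0217, 0.1703]
tcp_rot: [[-0.232, 0.973, 0.0], [0.973, 0.232, 0.0], [0.0, 0.0, -1.0]]
ft_force: [1.2, 1.0, -8.0]
grip_width: 0.0146
finger_force: 68.9
```

{"fn": "carry_out", "kwargs": {
  "commands": [
    [[0,0,0,0.0255,0.006,0,0.05],[0,0,0,0.0255,0.006,0,0.05],[0,0,0,0.0255,0.006,0,0.05],[0,0,0,0.0255,0.006,0,0.05],[0,0,0,0.0255,0.006,0,0.05],[0,0,0,0.0255,0.006,0,0.05],[0,0,0,0.0255,0.006,0,0.05],[0,0,0,0.0255,0.006,0,0.05],[0,0,0,0.015,0.0035,0,0.05],[0,0,0,0.009,0.002,0,0.05],[0,0,0,0,0,0,0.05],[0,0,0,0,0,0,0.05]]
  ]
}}

```text
clock: 14.0
eef_pos: [0.4799, 0.2108, 0.1702]
tcp_rot: [[-0.233, 0.972, -0.0], [0.972, 0.233, -0.0], [-0.0, -0.0, -1.0]]
ft_force: [0.7, -0.1, -8.0]
grip_width: 0.0146
finger_force: 68.9
```

```bash
python3 - <<'E'
from h import *
go([.480,.2113,.108],103.5);print(env.get_obs()["torque"])
E
```

```text
clock 14.0 pos [479.9 210.8 170.2] yaw 103.49 grip 14.6 68.9 F [ 0.7 -0.1 -8. ]
 turn(tool) [-0.02  0.01 -0.01]  shift old axes mm [ 0.5  0.3 62.2]  new axes [ 0.5  0.2 62.2]
[-0.01667404  0.0267863   0.02216471]
```

Lower 62 mm and check visually. At this height the body still clears the pump and gauge.

{"fn": "carry_out", "kwargs": {
  "commands": [
    [[0,0,0,0,0,0.01,0.05],[0,0,0,0,0,0.015,0.05],[0,0,0,0,0,0.015,0.05],[0,0,0,0,0,0.014,0.05],[0,0,0,0,0,0.008,0.05],[0,0,0,0,0,0,0.05],[0,0,0,0,0,0,0.05],[0,0,0,0,0,0,0.05]]
  ]
}}

```text
clock: 14.67
eef_pos: [0.4806, 0.2106, 0.109]
tcp_rot: [[-0.233, 0.973, 0.001], [0.973, 0.233, 0.0], [0.0, 0.001, -1.0]]
ft_force: [-0.4, -0.6, -7.3]
grip_width: 0.0144
finger_force: 68.8
```

```bash
python3 - <<'E'
from h import *
i=env.capture("side");t=env.capture("top");cv2.imwrite("pics/s4.png",i[:,:,::-1]);cv2.imwrite("pics/t4.png",t[:,:,::-1])
f=lambda i,x,y:cv2.resize(i[y:y+180,x:x+120],(400,600),interpolation=cv2.INTER_CUBIC)
g=lambda i,x,y:cv2.resize(i[y:y+180,x:x+120],(400,600),interpolation=cv2.INTER_CUBIC)
cv2.imwrite("pics/m6.png",np.hstack([f(t,120,150),g(i,230,270)])[:,:,::-1])
for n,L in(("L",[.4927,.1588]),("S",[.4554,.3144])):
    zt=.082+(.034 if n=="L" else .03)
    print(n,"boss top predicted px",[proj(c,[*L,zt]) for c in M])
go([.480,.2113,.108],103.5)
E
```

```text
L boss top predicted px [array([206.29688793, 253.9069758 ]), array([320.36718057, 298.26680719])]
S boss top predicted px [array([124.97604941, 274.7787102 ]), array([321.16403484, 381.10615898])]
clock 14.77 pos [480.6 210.8 109.2] yaw 103.47 grip 14.7 68.8 F [-0.6  0.3 -7.1]
 turn(tool) [ 0.08 -0.01 -0.03]  shift old axes mm [ 0.7 -0.5  1.2]  new axes [ 0.7 -0.5  1.2]
```

View pics/m6.png

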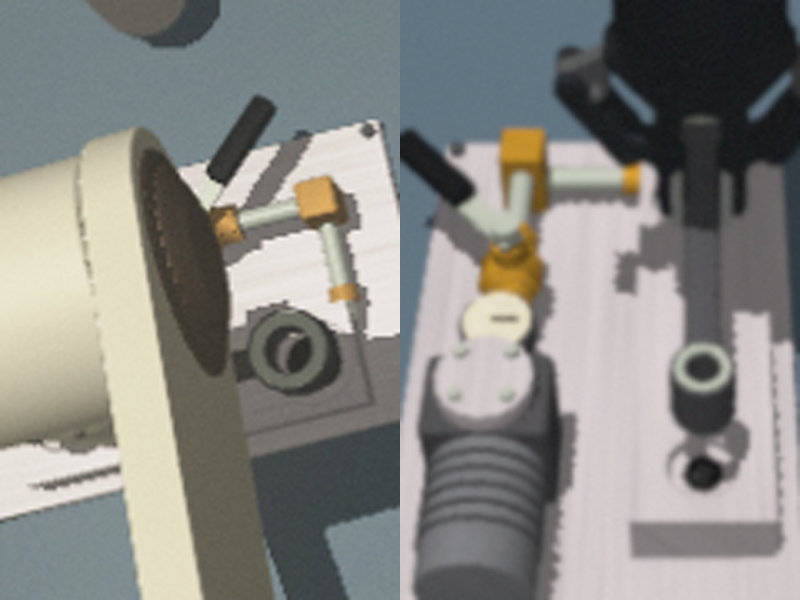

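The top view shows the large boss ring at about (207,255), against a predicted (206.3,253.9). The side view shows the small boss at about (321,381), against (321.2,381.1), with its pocket directly below. A mask fit will check this more finely.

```bash
python3 - <<'E'
from h import *
for n,fn,roi,rng,z in(("top","t4",(193,240,224,270),((0,0,75),(180,60,135)),.116),("side","s4",(309,370,333,393),((0,0,120),(180,90,255)),.112)):
    im=cv2.imread(f"pics/{fn}.png");x0,y0,x1,y1=roi;hh=cv2.cvtColor(im[y0:y1,x0:x1],cv2.COLOR_BGR2HSV)
    m=cv2.inRange(hh,*rng)
    for c in cv2.findContours(m,cv2.RETR_CCOMP,cv2.CHAIN_APPROX_NONE)[0]:
        if len(c)>14:
            e=cv2.fitEllipse(c);p=np.array(e[0])+[x0,y0];print(n,p.round(1),np.round(e[1],1),plane(n,p,z).round(4))
go([.480,.2113,.108],103.5)
E
```

```text
top [206.5 256.1] [27.5 33.6] [0.4885 0.1584 0.116 ]
top [209.4 256.2] [ 7.2 12.5] [0.4884 0.1528 0.116 ]
top [204.5 253.8] [11.7 14.6] [0.493  0.1623 0.116 ]
side [320.4 381. ] [24.7 27.4] [0.4565 0.3145 0.112 ]
side [320.3 379.8] [ 9.7 11.5] [0.4571 0.3125 0.112 ]
clock 14.77 pos [480.6 210.8 109.2] yaw 103.47 grip 14.7 68.8 F [-0.6  0.3 -7.1]
 turn(tool) [ 0.08 -0.01 -0.03]  shift old axes mm [ 0.7 -0.5  1.2]  new axes [ 0.7 -0.5  1.2]
```

The fits agree with the nest points to about 2 mm. I trim by 1 mm, settle and hand in.

{"fn": "carry_out", "kwargs": {
  "commands": [
    [[0,0,0,0.0005,-0.0005,0.001,0.05],[0,0,0,0,0,0,0.05],[0,0,0,0,0,0,0.05],[0,0,0,0,0,0,0.05],[0,0,0,0,0,0,0.05],[0,0,0,0,0,0,0.05],[0,0,0,0,0,0,0.05],[0,0,0,0,0,0,0.05]]
  ]
}}

```text
clock: 15.43
eef_pos: [0.4796, 0.2112, 0.1074]
tcp_rot: [[-0.233, 0.972, 0.0], [0.972, 0.233, 0.0], [0.0, 0.0, -1.0]]
ft_force: [-0.5, -0.5, -8.0]
grip_width: 0.0146
finger_force: 68.9
```

```bash
python3 - <<'E'
from h import *
go([.480,.2113,.108],103.5);print(env.sign_off())
E
```

```text
clock 15.43 pos [479.6 211.2 107.4] yaw 103.48 grip 14.6 68.9 F [-0.5 -0.5 -8. ]
 turn(tool) [ 0.   -0.01 -0.02]  shift old axes mm [ 0.   0.4 -0.6]  new axes [ 0.   0.4 -0.6]
the job is handed in; nothing more can be done
None
```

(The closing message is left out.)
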